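# Let the limes out of the dispenser

## Robot

A 6-joint arm with a two-finger parallel gripper is mounted at the origin on a cart in front of the work surface, level with it; the furniture and walls round the work are solid. World frame = base frame: x ahead of the robot, y to its left, z up, the work surface at z = 0. Lengths are in m, angles in rad, forces in N, time in s.
With the tool pointing down it reaches from about 0.35 to 0.85 m from the base axis. Payload 8.1 kg.
Tool frame: the origin (TCP) lies midway between the tips of the shut fingers; the grasp point (between the pads) lies robot.grasp_offset behind it (robot.grasp_offset is the distance from the TCP to the grasp point, in m); z points along the fingers, y is the direction in which the jaws open and shut (so a half turn about z gives the same grasp; the last joint's range is limited). The gripper opens to 93 mm and grips with 3 to 60 N. Pads are 15 mm wide; open, the fingers measure 128 mm over their backs; the gripper's body (75 mm by 188 mm) begins 65 mm behind the grasp point.
Start: joints at [-1.371, 0.13, 1.488, -0, 1.523, -0.085], TCP at [0.169, -0.576, 0.219] pointing down, gripper open.
Joint ranges: [-2.96, 2.96], [-0.89, 2.26], [0.02, 2.5], [-1.34, 4.48], [0, 2.73], [-2.66, 2.66]. Speed limits (rad/s): [2.39, 2.39, 2.79, 3.14, 3.14, 3.14].

## Interface

Orientations are given as a rotation vector (axis times angle).
In Python, from plant import robot gives the robot as it stands.
- The arm moves only by the shell command python3 -m handwheel 'ROWS' [OPENING] [FORCE]. ROWS is text: rows parted by semicolons, each of 6 numbers parted by spaces: the shift along the world's x, y, z each as a share of 0.3 m, from -1 to 1, then the turn, a rotation vector about the world's x, y, z each as a share of 45 degrees, from -1 to 1. A call has 1 to 5 rows; each row is the pose to reach, as a shift and turn from the pose commanded when the call began; what a row does not reach only later rows make up. A row lasts 1/10 s, in which the tool goes at most 50 mm and 8.59 degrees, less where a joint would pass 70% of its speed; a pose out of reach is approached as far as the arm can. A call with a number of a shift or a turn outside -1 to 1 is refused whole. A call with a gripper value outside its range is refused whole. OPENING is the closure, from -1 (fully open) to 1 (shut), set as the call begins (- or left out, the last holds). The fingers move at their own pace and stop on an object; FORCE is the grip in N (left out, the last holds). Time passes only in rows, so rows that repeat a pose let the fingers close. It gives the time, the measured TCP pose, the force and the opening at its end, in the units of the state.
- robot.read_state(): the state, without advancing time (a new reading comes with each control period).
- robot.read_camera(name): name is "scene" or "top"; returns (picture, depth): 400x640x3 uint8, red, green, blue; 400x640 float32, m along the optical axis (not along the pixel's ray), 0 where there is no reading.
- robot.camera_model(name): a dict with "camera_matrix" (3x3 intrinsics, pixels), "pose" (4x4, takes a point from camera to world coordinates). Camera axes: x right, y down, z forward; pixel columns grow to the right and rows downward; lengths in m; the calibration is good to about 2 mm. A picture is of the moment at which its call begins. camera_model takes no time and is no camera call.
- robot.close_job(): hands the job in, once; it reports no verdict.
Trained networks look in the newest picture that a camera, given by its name, has taken for a name from the list of things; names that differ only in an ending like _2 or _b are one class to them, and where a whole thing is asked for, a point or a joint stands for the part that bears it (a point fixed in the world has none). Each returns a list of dicts, best first, with "conf" (0 to 1); they miss things now and then, are a little off and sometimes report something else, mostly with a low value. They report only what shows in the picture. A call takes as long as a camera call.
- robot.look_for(camera, query): "rect" ([centre column, centre row, width, height] in pixels, round what is visible of it).
- robot.silhouettes(camera, query): "pixels" (400x640 bool, what is visible of it) and "rect" ([centre column, centre row, width, height] in pixels, round what is visible of it).
- robot.tip_of(camera, query): "at" ([row, column] in pixels: a listed point, or the origin of a listed thing).
The state is a dict: "t": time; "q": joint angles; "dq": joint speeds; "joint_torque": joint torques, N m; "tool_pos": TCP position; "orientation": TCP orientation; "force": force on the tool from outside, world axes, zero at the start; "wrist_torque": the same for the moment, N m; "opening": finger opening in m.
Only numpy, scipy, OpenCV 4.12 (cv2) and the standard library are available. Lean on these libraries where they do the work, as an engineer would, in place of code of your own. Each camera call takes 0.05 s, during which the arm holds its last target.

## Task

Push the catch tray of the lime dispenser fully home under the mouth of the chute, then press down the round pad of the rocking lever with the fingertips and keep it down until both limes have rolled under the lifted gate into the tray. Then let the lever come back up so that the gate is closed again. Only push and press: grasp nothing, touch neither the limes nor the gate, and leave the other things standing as they are.

Things in the scene. Friction and masses are not known exactly. Their poses are not given: they have to be found in the camera images.
- dispenser: Fixed lime dispenser of light wood: base 12 mm high, 110 (x) by 370 mm (y), a chute along y, a brass rocking lever, a catch tray. Origin on the worktop under the chute mouth; -x to the robot (pad), +y (left) up the chute, -y to the tray. Chute floor 65 mm high at the mouth, rising 16 degrees over 215 mm. Lever pivot at (-85, 20, 147) mm between two posts 160 mm high.
- pad_top (a point): Centre of the top of the lever's round brass press pad, 46 mm across, on the lever's end nearest the robot; at (-162, 20, 185) mm in the dispenser's frame when up. It tilts 0.33 rad, outer edge up at rest, level in mid travel, outer edge down when pressed. Full travel is 54 mm, almost straight down. 3 N start it, 7 N hold it down; a spring brings it back.
- gate_lever (a joint): Angle of the rocking lever in rad: 0 up at rest (gate shut), 0.65 pad fully down against the stop. A lime passes under the gate from about 0.5 on; press it all the way.
- gate_edge (a point): Middle of the lower edge of the gate, a brass plate 40 mm wide, 40 mm high, 6 mm thick that hangs from the far end of the lever across the chute, 20 mm up from the mouth. Shut, the edge is about 21 mm over the chute floor.
- catch_tray (a joint): How far the catch tray is pulled out from under the mouth, in m: 0 fully home against its stop, at most 0.07. It slides along the dispenser's y axis, pulled out towards -y, with about 2.5 N of friction, and stays where it is left.
- tray_end (a point): Middle of the outer face (facing the dispenser's -y) of the tray's end wall, where to push it towards the dispenser's +y; at (0, -152, 46) mm in the dispenser's frame when home. The end wall is 110 mm wide (along x); it reaches from 13 to 78 mm above the worktop.
- tray_floor (a point): Centre of the inner floor of the catch tray, an open wooden box 110 by 148 mm outside, walls 6 to 8 mm thick, 48 mm high (end wall 66 mm). Axes parallel to the dispenser's. The chute above is 74 mm wide inside, with side walls 40 mm over its floor.
- lime_a_center (a point): Centre of the lime that lies against the gate; about 60 mm across, 65 g. Limes roll down the chute by themselves within about one or two seconds once the gate is up.
- lime_b_center (a point): Centre of the second lime, behind the first in the chute; about 60 mm across, 65 g.
- jigger: Bystander: brass double measuring cup, 47 mm across, 100 mm high, left of the pad; origin at its foot.
- mill: Bystander: dark wooden pepper mill, 58 mm across, 170 mm high, left of the jigger; origin at its foot.
- timer: Bystander: round pale blue kitchen timer, 69 mm across, 42 mm high, right of the pad in front of the tray; origin at its foot.
- lime_half: Bystander: half a lime, 54 mm across, 35 mm high, at the front edge; origin at its underside.
- lime_a: The first lime; origin at its underside as it first lay.
- lime_b: The second lime; origin at its underside as it first lay.

How it is judged:
On the way, in this order (a step that is already met when the one before it is completed fails the run):
1. the tray is pushed home while both limes still lie in the chute (value of joint catch_tray below 0.007 m and y of each of lime_a_center, lime_b_center in the frame of dispenser above 0.02 m), for 0.1 s.
2. the fingers press the pad down (value of joint gate_lever above 0.3 rad and contact force between the fingers and gate_lever_c2 above 1 N), for 0.05 s.
3. both limes are in the tray (x of lime_a_center in the frame of tray_floor between -0.05 and 0.05 m and y of lime_a_center in the frame of tray_floor between -0.068 and 0.068 m and z of lime_a_center in the frame of tray_floor between 0.015 and 0.05 m and x of lime_b_center in the frame of tray_floor between -0.05 and 0.05 m and y of lime_b_center in the frame of tray_floor between -0.068 and 0.068 m and z of lime_b_center in the frame of tray_floor between 0.015 and 0.05 m), for 0.2 s.
At the end, for the whole second after the job is handed in: The tray is home (within 9 mm), both limes lie at rest on the tray's floor (their centres within its inner walls, under 50 mm above its floor), and the lever is back up (within 0.06 rad), the gate shut (all of step 3 and value of joint catch_tray below 0.009 m and value of joint gate_lever below 0.06 rad and linear speed of each of lime_a, lime_b below 0.03 m/s); the robot touches nothing.
It fails at once if the robot touches a lime (contact force between any of the fingers, the arm and lime_a above 0.3 N or contact force between any of the fingers, the arm and lime_b above 0.3 N).
It fails at once if the robot touches the gate (contact force between any of the fingers, the arm and gate_lever_c3 above 0.3 N).
It fails at once if a lime is lifted (height (world z) of any of lime_a_center, lime_b_center above 0.19 m).
It fails at once if a bystander is shifted by more than 2 cm or lifted (distance of any of jigger, mill, timer, lime_half from where it was at the start of the episode above 0.02 m).
It fails at once if a standing bystander is tipped (angle between any of jigger, mill, timer's own z axis and vertical above 0.4 rad).
It also fails if it takes over 42 s, if anything falls off the work surface, if the arm or the gripper's body presses on something with over 40 N, if the wrist force passes 120 N, or if a joint passes its speed limit or range.

## Working session

There is one attempt and no reset: what is moved stays moved. The work goes in short steps, Python scripts to look and compute and a shell command to move; the robot and the scene stay as the last step left them, time stands still between calls to the robot, and variables do not carry over. Pictures are saved under pics/ and viewed, and the job is handed in when it is done.

```bash
ls; mkdir -p pics
cat > h.py <<'E'
from plant import robot
import numpy as np, cv2
def snap(c,fn):
    im,d=robot.read_camera(c); cv2.imwrite(fn,im[:,:,::-1]); return im,d
def pt(c,d,r,col,w=1):
    m=robot.camera_model(c);K=np.array(m["camera_matrix"]);P=np.array(m["pose"])
    r=int(round(r));col=int(round(col))
    z=d[max(r-w,0):r+w+1,max(col-w,0):col+w+1];z=np.median(z[z>0])
    p=P@np.array([(col-K[0,2])/K[0,0]*z,(r-K[1,2])/K[1,1]*z,z,1]);return p[:3]
E
python3 - <<'E'
from h import *
for c in("scene","top"):
    im,d=snap(c,f"pics/{c}0.png"); print(c,np.round(robot.camera_model(c)["pose"],3).tolist())
    for q in ["dispenser","pad_top","gate_edge","tray_end","tray_floor","lime_a_center","jigger","mill","timer","lime_half"]:
        for r in robot.tip_of(c,q)[:2]:
            print(c,q,np.round(r["conf"],2),np.round(r["at"]),np.round(pt(c,d,*r["at"]),3))
s=robot.read_state();print(s["t"],s["tool_pos"],s["orientation"],s["opening"],robot.grasp_offset)
E
```

```text
pics
scene [[-0.668, -0.521, 0.531, -0.017], [-0.744, 0.45, -0.495, 0.615], [0.019, -0.725, -0.688, 0.809], [0.0, 0.0, 0.0, 1.0]]
scene dispenser 0.57 [214. 278.] [0.595 0.16  0.038]
scene pad_top 0.95 [191. 323.] [0.47  0.141 0.185]
scene gate_edge 0.8 [191. 263.] [0.6   0.192 0.126]
scene gate_edge 0.65 [214. 274.] [0.603 0.165 0.036]
scene tray_end 0.63 [194. 255.] [0.603 0.211 0.126]
scene tray_end 0.57 [160. 328.] [ 0.653 -0.051  0.05 ]
scene tray_floor 0.95 [182. 309.] [0.648 0.018 0.018]
scene lime_a_center 0.75 [193. 256.] [0.603 0.209 0.127]
scene jigger 0.64 [277. 285.] [0.458 0.252 0.019]
scene mill 0.77 [306. 238.] [0.45  0.372 0.043]
scene mill 0.6 [276. 285.] [0.458 0.252 0.022]
scene timer 0.82 [210. 347.] [0.508 0.022 0.027]
scene timer 0.43 [194. 255.] [0.603 0.211 0.126]
scene lime_half 0.56 [216. 415.] [ 0.396 -0.093  0.017]
top [[0.005, -0.993, 0.12, 0.373], [-1.0, -0.008, -0.021, 0.135], [0.022, -0.119, -0.993, 1.376], [0.0, 0.0, 0.0, 1.0]]
top dispenser 0.74 [167. 298.] [0.617 0.145 0.063]
top pad_top 0.73 [223. 264.] [0.461 0.237 0.054]
top pad_top 0.64 [217. 296.] [0.468 0.148 0.184]
top tray_end 0.66 [151. 369.] [ 0.662 -0.052  0.075]
top tray_end 0.22 [244. 389.] [ 0.406 -0.112  0.034]
top tray_floor 0.73 [159. 342.] [0.65  0.018 0.017]
top tray_floor 0.42 [220. 221.] [0.462 0.341 0.144]
top lime_a_center 0.85 [161. 274.] [0.618 0.207 0.138]
top jigger 0.71 [224. 266.] [0.458 0.231 0.056]
top mill 0.8 [221. 219.] [0.459 0.345 0.149]
top mill 0.16 [165. 258.] [0.605 0.248 0.15 ]
top timer 0.9 [205. 346.] [0.514 0.009 0.042]
top lime_half 0.51 [246. 388.] [ 0.4   -0.109  0.033]
1.1 [ 0.16860319 -0.57583125  0.21863511] [ 3.10979542e+00  4.45827798e-01 -1.56065622e-05] 0.09282845472635608 0.0188
```

View pics/scene0.png

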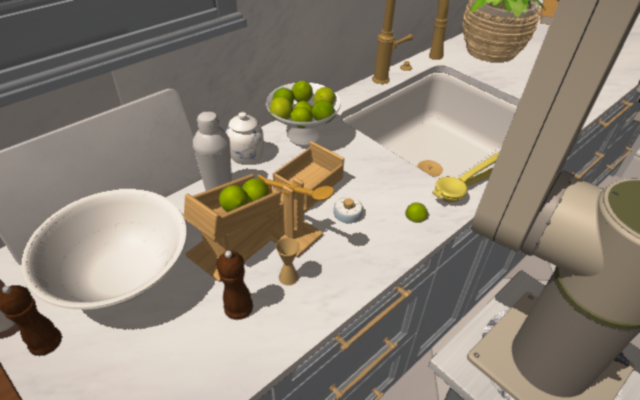

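View pics/top0.png

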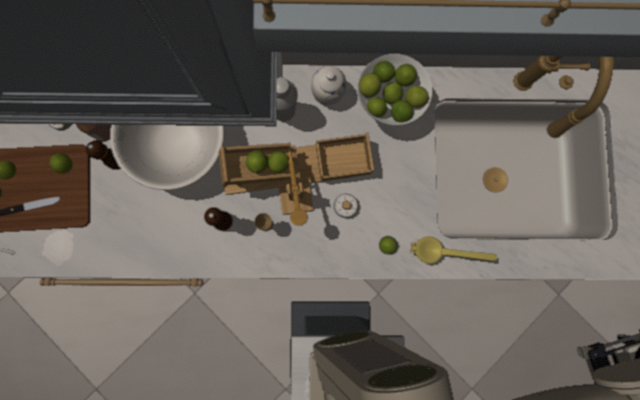

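Run:
```python
from h import *
c="top"
im,d=robot.read_camera(c)
m=robot.camera_model(c);K=np.array(m["camera_matrix"]);P=np.array(m["pose"])
v,u=np.mgrid[0:400,0:640]
X=np.stack([(u-K[0,2])/K[0,0]*d,(v-K[1,2])/K[1,1]*d,d,np.ones_like(d)],-1)@P.T
X=X[...,:3]
# tray rim: z .06-.095 in window
def win(r0,r1,c0,c1,z0,z1):
    S=X[r0:r1,c0:c1].reshape(-1,3);return S[(S[:,2]>z0)&(S[:,2]<z1)]
T=win(125,190,312,382,0.045,0.09)
print(len(T)); r=cv2.minAreaRect((T[:,:2]*1000).astype(np.float32));print(r,np.round(cv2.boxPoints(r)).tolist())
for q in("catch_tray","pad_top","gate_lever"):
  for s in robot.silhouettes(c,q)[:1]:
    print(q,s["conf"],s["rect"]); S=X[s["pixels"]]; print(np.percentile(S,[1,50,99],axis=0).round(3).tolist())
S=win(205,235,285,312,0.16,0.21);print("pad",len(S),S.mean(0),S.min(0),S.max(0))
for col in range(316,378,4):print(col,np.round(X[157,col],3),np.round(X[143,col],3))
# yellow chute side walls
cv2.imwrite("pics/topz.png",cv2.resize(im[90:250,190:420,::-1],None,fx=3.4,fy=3.4,interpolation=cv2.INTER_CUBIC))
```

```text
557
((651.1446533203125, 14.721656799316406), (111.11698913574219, 147.42047119140625), 8.405397415161133) [[585.0, 80.0], [607.0, -66.0], [717.0, -50.0], [695.0, 96.0]]
catch_tray 0.84 [345.9, 153.9, 57.5, 51.5]
[[0.588, -0.06, 0.012], [0.655, 0.012, 0.021], [0.71, 0.092, 0.081]]
pad_top 0.93 [294.9, 193.7, 19.4, 66.6]
[[0.45, 0.123, 0.125], [0.498, 0.149, 0.169], [0.623, 0.166, 0.193]]
gate_lever 0.57 [300.3, 189.3, 18.8, 71.8]
[[0.448, 0.12, 0.004], [0.494, 0.149, 0.17], [0.627, 0.166, 0.193]]
pad 256 [0.47014903 0.14139813 0.18392778] [0.4474442  0.12019211 0.16306521] [0.50011908 0.1626533  0.1954735 ]
316 [0.656 0.093 0.014] [0.69  0.094 0.043]
320 [0.646 0.083 0.064] [0.691 0.083 0.041]
324 [0.655 0.07  0.021] [0.693 0.071 0.034]
328 [0.655 0.059 0.02 ] [0.695 0.059 0.027]
332 [0.655 0.047 0.02 ] [0.696 0.047 0.023]
336 [0.656 0.035 0.018] [0.696 0.035 0.02 ]
340 [0.654 0.024 0.024] [0.697 0.024 0.02 ]
344 [0.657 0.012 0.013] [0.697 0.012 0.017]
348 [0.655 0.001 0.025] [0.697 0.    0.018]
352 [ 0.656 -0.011  0.019] [ 0.696 -0.011  0.024]
356 [ 0.657 -0.023  0.016] [ 0.698 -0.023  0.015]
360 [ 0.657 -0.035  0.015] [ 0.697 -0.034  0.019]
364 [ 0.656 -0.046  0.018] [ 0.695 -0.045  0.028]
368 [ 0.649 -0.052  0.056] [ 0.684 -0.05   0.075]
372 [ 0.645 -0.061  0.074] [ 0.702 -0.072 -0.   ]
376 [ 0.66  -0.083  0.003] [ 0.702 -0.084  0.   ]
```

View pics/topz.png

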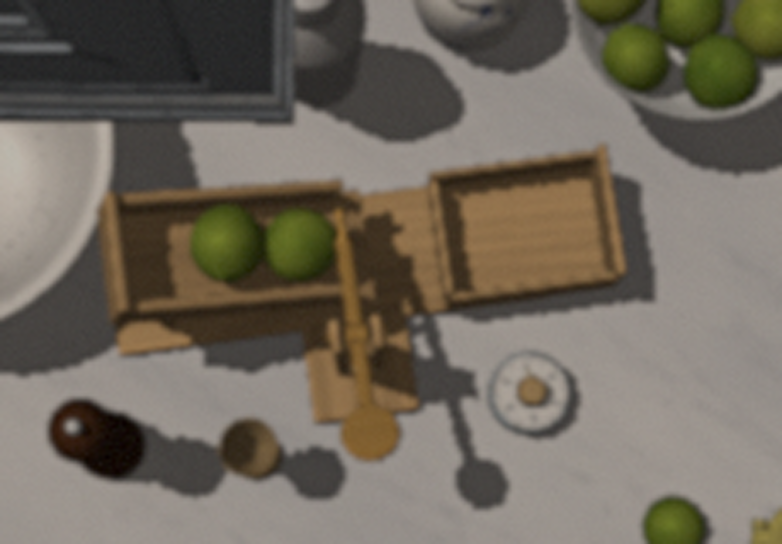

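```bash
python3 -m handwheel '0.12 0.11 0 0 0 -0.05; 0.24 0.22 0 0 0 -0.1; 0.36 0.33 0 0 0 -0.175; 0.48 0.44 0 0 0 -0.175; 0.6 0.55 0 0 0 -0.175' 1 10
python3 - <<'E'
from h import *
im,d=robot.read_camera("top")
for rc in[(88,365),(88,425),(105,375),(118,395),(88,395),(110,400)]:print(rc,pt("top",d,*rc).round(3))
s=robot.read_state();print(s["tool_pos"],s["orientation"],s["force"])
E
```

```text
t: 1.8
tool_pos: [0.3497, -0.4094, 0.2188]
orientation: [3.133, 0.23, 0.0]
force: [0.5, -1.8, -0.5]
opening: 0.0576
(88, 365) [ 0.823 -0.035  0.131]
(88, 425) [ 0.836 -0.206  0.101]
(105, 375) [ 0.775 -0.061  0.133]
(118, 395) [ 0.747 -0.12   0.106]
(88, 395) [ 0.832 -0.121  0.109]
(110, 400) [ 0.763 -0.129  0.129]
[ 0.3549008  -0.40448299  0.21893168] [-3.13035868 -0.23714215 -0.00575302] [4.44298298 3.4359556  0.40701606]
```

```bash
python3 -m handwheel '0.11 0.1 0 0 0 0; 0.22 0.2 0 0 0 0; 0.33 0.3 0 0 0 0; 0.43 0.4 0 0 0 0; 0.51 0.475 0 0 0 0' 1;  python3 -m handwheel '0.11 0.1 0 0 0 0; 0.22 0.2 0 0 0 0; 0.33 0.3 0 0 0 0; 0.43 0.4 0 0 0 0; 0.51 0.475 0 0 0 0';  python3 -m handwheel '0 0 -0.1 0 0 0; 0 0 -0.1 0 0 0'
python3 - <<'E'
from h import *
snap("scene","pics/s1.png");snap("top","pics/t1.png")
s=robot.read_state();print(s["tool_pos"],s["orientation"],s["force"])
E
```

```text
t: 2.35
tool_pos: [0.503, -0.2665, 0.2188]
orientation: [-3.133, -0.233, -0.001]
force: [0.7, -0.1, 0.3]
opening: 0.0137
t: 2.85
tool_pos: [0.656, -0.1239, 0.2185]
orientation: [-3.133, -0.233, -0.0]
force: [-0.3, -0.5, 0.3]
opening: 0.0005
t: 3.05
tool_pos: [0.6528, -0.1245, 0.1838]
orientation: [-3.131, -0.234, 0.011]
force: [-0.9, 0.3, -1.4]
opening: 0.0004
[ 0.65354117 -0.12607065  0.18766699] [-3.13236833 -0.23084891  0.00442452] [-0.10975756 -0.50516875  0.98462361]
```

View pics/s1.png

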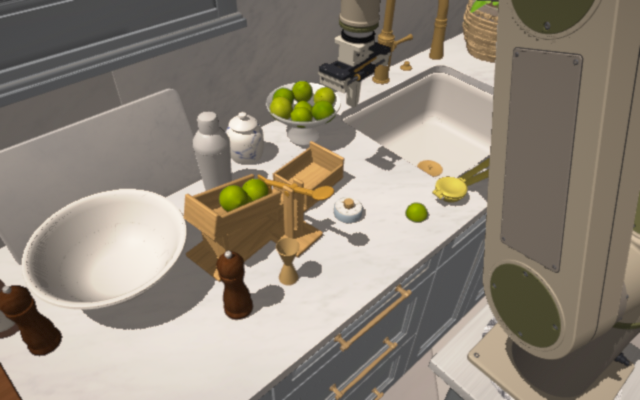

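View pics/t1.png

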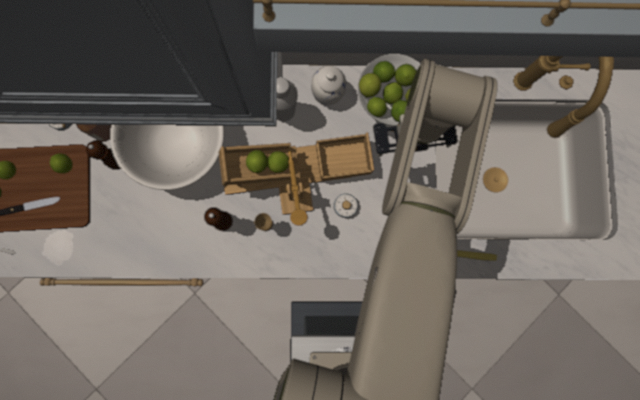

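```bash
python3 -m handwheel '0 0 -0.1 0 0 0; 0 0 -0.2 0 0 0; 0 0 -0.3 0 0 0; 0 0 -0.4 0 0 0; 0 0 -0.48 0 0 0';  python3 -m handwheel '0 0 0 0 0 0; 0 0 0 0 0 0'
python3 - <<'E'
from h import *
snap("scene","pics/s2.png")
s=robot.read_state();print(s["tool_pos"],s["orientation"],s["force"])
E
```

```text
t: 3.65
tool_pos: [0.6544, -0.1271, 0.0447]
orientation: [3.133, 0.229, 0.001]
force: [0.0, -0.1, -1.1]
opening: 0.0002
t: 3.85
tool_pos: [0.6549, -0.1268, 0.0462]
orientation: [3.133, 0.229, 0.001]
force: [1.2, -0.9, 0.7]
opening: 0.0005
[ 0.65583754 -0.12685558  0.04730275] [3.13214435 0.22980568 0.00444356] [-0.29372995  0.09818407  1.31417722]
```

View pics/s2.png

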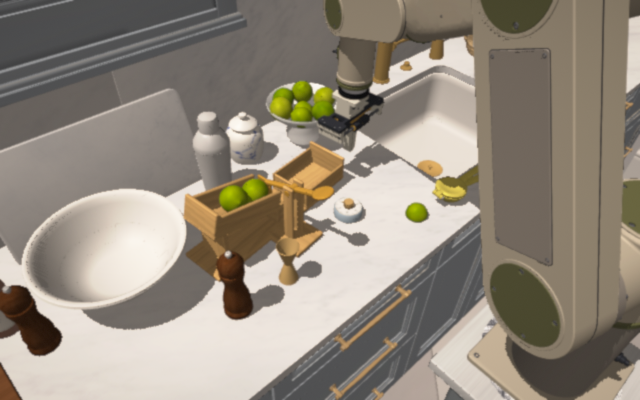

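```bash
python3 -m handwheel '-0.005 0.033 0 0 0 0; -0.01 0.066 0 0 0 0; -0.015 0.1 0 0 0 0; -0.02 0.133 0 0 0 0; -0.024 0.165 0 0 0 0';  python3 -m handwheel '-0.005 0.033 0 0 0 0; -0.01 0.066 0 0 0 0;-0.01 0.066 0 0 0 0'
python3 - <<'E'
from h import *
snap("scene","pics/s3.png");im,d=snap("top","pics/t3.png")
print([ (r["at"],pt("top",d,*r["at"]),r["conf"]) for r in robot.tip_of("top","tray_end")[:2]])
print([ (r["at"],pt("top",d,*r["at"]),r["conf"]) for r in robot.tip_of("top","tray_floor")[:2]])
E
```

```text
t: 4.4
tool_pos: [0.6473, -0.0751, 0.0448]
orientation: [3.133, 0.232, 0.0]
force: [-1.3, -1.0, 1.4]
opening: 0.0008
t: 4.7
tool_pos: [0.6443, -0.0549, 0.0447]
orientation: [-3.132, -0.233, 0.0]
force: [-0.5, -0.1, 0.2]
opening: 0.0009
[([155.5, 362.9], array([0.5567489 , 0.02090816, 0.50511594]), 0.86)]
[([158.3, 333.2], array([0.65256264, 0.04400099, 0.01804915]), 0.88), ([164.0, 276.5], array([0.61033765, 0.20176916, 0.13867908]), 0.16)]
```

View pics/t3.png

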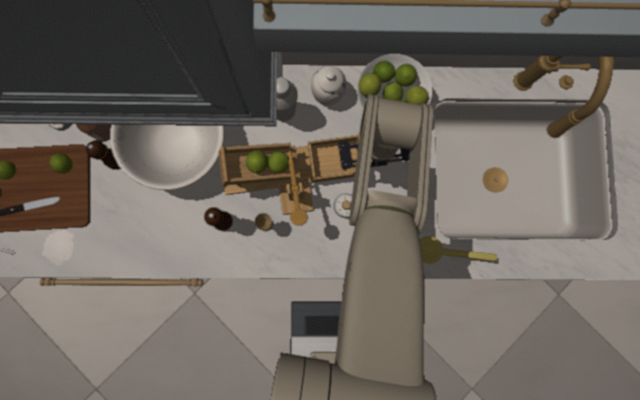

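View pics/s3.png

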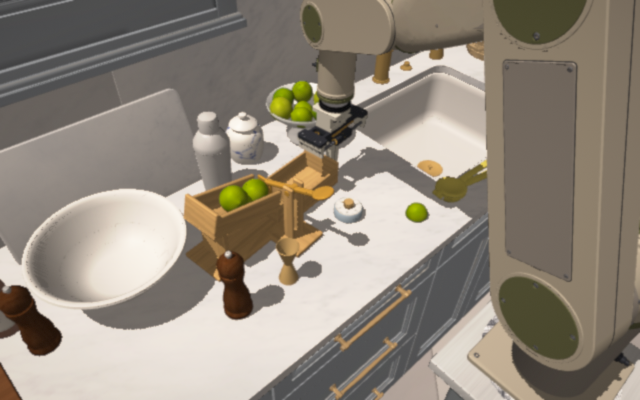

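```bash
python3 -m handwheel '-0.003 0.02 0 0 0 0; -0.006 0.04 0 0 0 0; -0.009 0.06 0 0 0 0; -0.01 0.07 0 0 0 0; -0.011 0.075 0 0 0 0';  python3 -m handwheel '-0.001 0.007 0 0 0 0; -0.002 0.014 0 0 0 0;-0.002 0.014 0 0 0 0'; python3 -m handwheel '-0.001 0.007 0 0 0 0;-0.001 0.007 0 0 0 0'; python3 -m handwheel '-0.001 0.007 0 0 0 0;-0.001 0.007 0 0 0 0'
```

```text
t: 5.4
tool_pos: [0.6409, -0.0336, 0.0446]
orientation: [3.133, 0.232, -0.0]
force: [0.1, -3.1, -0.9]
opening: 0.0004
t: 5.7
tool_pos: [0.6404, -0.0295, 0.0445]
orientation: [-3.133, -0.231, 0.0]
force: [-0.4, -0.6, -0.8]
opening: 0.0004
t: 5.9
tool_pos: [0.6401, -0.0275, 0.0446]
orientation: [-3.133, -0.231, 0.0]
force: [-0.4, -1.3, -0.7]
opening: 0.0007
t: 6.1
tool_pos: [0.6398, -0.0254, 0.0446]
orientation: [-3.133, -0.231, 0.0]
force: [-0.7, -0.9, -0.6]
opening: 0.0006
```

```bash
for i in 1; do python3 -m handwheel '-0.001 0.007 0 0 0 0;-0.001 0.007 0 0 0 0'; python3 -m handwheel '-0.001 0.007 0 0 0 0;-0.001 0.007 0 0 0 0'; python3 -m handwheel '-0.001 0.007 0 0 0 0;-0.001 0.007 0 0 0 0'; done; python3 -c "
from h import *
s=robot.read_state();print(s['tool_pos'],s['force'])"
```

```text
t: 6.3
tool_pos: [0.6396, -0.024, 0.0446]
orientation: [3.132, 0.231, 0.0]
force: [-0.3, -5.2, -1.1]
opening: 0.0006
t: 6.5
tool_pos: [0.6396, -0.0239, 0.0447]
orientation: [3.13, 0.23, 0.001]
force: [0.2, -12.3, -2.6]
opening: 0.0003
t: 6.7
tool_pos: [0.6396, -0.0239, 0.0448]
orientation: [3.127, 0.228, 0.001]
force: [1.5, -21.2, -4.3]
opening: 0.0003
[ 0.63959175 -0.02389607  0.04478621] [  1.47553775 -21.19416423  -4.28231657]
```

```bash
python3 -m handwheel '0.008 -0.05 0 0 0 0; 0.017 -0.117 0 0 0 0; 0.025 -0.17 0 0 0 0; 0.035 -0.233 0 0 0 0;0.035 -0.233 0 0 0 0';  python3 -m handwheel '0 0 0.13 0 0 0; 0 0 0.26 0 0 0; 0 0 0.39 0 0 0; 0 0 0.52 0 0 0; 0 0 0.67 0 0 0';python3 -m handwheel '-0.15 0 0.03 0 0 0; -0.3 0 0.03 0 0 0; -0.42 0 0.03 0 0 0; -0.56 0 0.03 0 0 0; -0.62 0 0.03 0 0 0'
python3 - <<'E'
from h import *
im,d=snap("top","pics/t4.png");snap("scene","pics/s4.png")
for c in("top","scene"):
  im,d=robot.read_camera(c)
  for q in("tray_end","tray_floor","pad_top"):
    print(c,q,[ (np.round(r["at"]),pt(c,d,*r["at"]).round(3),r["conf"]) for r in robot.tip_of(c,q)[:2]])
m=robot.camera_model("top");K=np.array(m["camera_matrix"]);P=np.array(m["pose"])
im,d=robot.read_camera("top")
v,u=np.mgrid[0:400,0:640]
X=(np.stack([(u-K[0,2])/K[0,0]*d,(v-K[1,2])/K[1,1]*d,d,np.ones_like(d)],-1)@P.T)[...,:3]
S=X[125:190,300:382].reshape(-1,3);T=S[(S[:,2]>.045)&(S[:,2]<.09)]
print(cv2.boxPoints(cv2.minAreaRect((T[:,:2]*1000).astype(np.float32))).round())
s=robot.silhouettes("top","pad_top")
S=X[205:235,285:312].reshape(-1,3);S=S[(S[:,2]>.16)&(S[:,2]<.21)];print("pad",len(S),S.mean(0),S.min(0),S.max(0))
S=S[S[:,0]<.49]
print(cv2.minEnclosingCircle((S[:,:2]*1000).astype(np.float32)))
E
```

```text
t: 7.2
tool_pos: [0.65, -0.0918, 0.0449]
orientation: [3.133, 0.228, 0.001]
force: [0.0, 0.4, -0.6]
opening: 0.0007
t: 7.7
tool_pos: [0.6488, -0.0885, 0.2462]
orientation: [-3.132, -0.232, 0.003]
force: [0.9, -0.4, -0.4]
opening: 0.0004
t: 8.2
tool_pos: [0.461, -0.0886, 0.2546]
orientation: [-3.133, -0.232, 0.0]
force: [-0.3, 0.0, 0.5]
opening: 0.0004
top tray_end [(array([158., 353.]), array([ 0.656, -0.015,  0.005]), 0.6), (array([221., 221.]), array([0.46 , 0.341, 0.142]), 0.46)]
top tray_floor [(array([160., 323.]), array([0.646, 0.073, 0.02 ]), 0.64)]
top pad_top [(array([162., 251.]), array([0.613, 0.266, 0.151]), 0.73), (array([220., 297.]), array([0.46 , 0.145, 0.188]), 0.57)]
scene tray_end [(array([164., 315.]), array([0.645, 0.002, 0.07 ]), 0.91)]
scene tray_floor [(array([190., 294.]), array([0.538, 0.158, 0.151]), 0.83)]
scene pad_top [(array([192., 323.]), array([0.468, 0.142, 0.185]), 0.68)]
[[578. 132.]
 [599. -13.]
 [710.   3.]
 [688. 148.]]
pad 257 [0.47005375 0.14141522 0.18358619] [0.44735632 0.12015116 0.16276067] [0.50004317 0.16260734 0.19478003]
((468.84039306640625, 141.2696075439453), 22.152587890625)
```

View pics/t4.png

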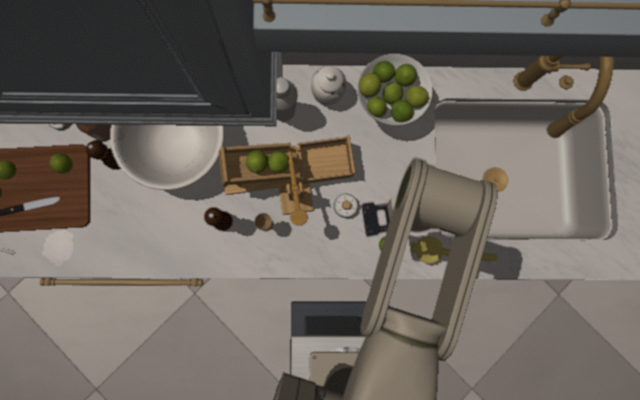

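View pics/s4.png

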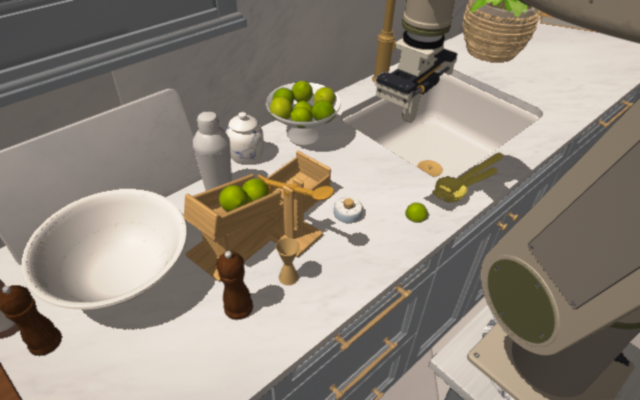

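```bash
python3 -m handwheel '0 0.15 0 0 0 0; 0.01 0.3 0 0 0 0; 0.02 0.45 0 0 0 0; 0.02 0.6 0 0 0 0; 0.02 0.765 0 0 0 0';python3 -m handwheel '0 0 -0.08 0 0 0; 0 0 -0.14 0 0 0; 0 0 -0.14 0 0 0'
python3 - <<'E'
from h import *
snap("top","pics/t5.png");im,d=snap("scene","pics/s5.png")
cv2.imwrite("pics/s5z.png",cv2.resize(im[80:300,180:430,::-1],None,fx=3,fy=2.7))
s=robot.read_state();print(s['tool_pos'],s['force'])
E
```

```text
t: 9.3
tool_pos: [0.4695, 0.1418, 0.2547]
orientation: [3.133, 0.23, 0.001]
force: [1.1, -0.5, 0.1]
opening: 0.0003
t: 9.6
tool_pos: [0.4677, 0.1406, 0.2096]
orientation: [3.132, 0.233, -0.008]
force: [0.2, 0.8, -0.0]
opening: 0.0004
[0.46939499 0.14021601 0.21270399] [ 0.92122566 -0.53548866  0.25126678]
```

View pics/s5z.png

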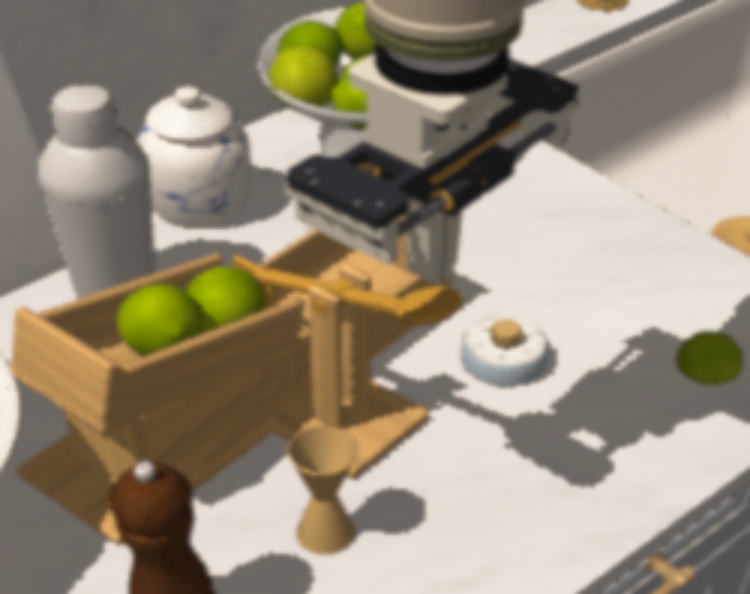

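```bash
python3 -m handwheel '0 0 -0.06 0 0 0; 0 0 -0.1 0 0 0; 0 0 -0.14 0 0 0; 0 0 -0.18 0 0 0; 0 0 -0.22 0 0 0';python3 -m handwheel '0 0 -0.015 0 0 0; 0 0 -0.03 0 0 0; 0 0 -0.03 0 0 0'; python3 -m handwheel '0 0 -0.01 0 0 0; 0 0 -0.01 0 0 0'
```

```text
t: 10.2
tool_pos: [0.4691, 0.1399, 0.1469]
orientation: [3.133, 0.23, -0.002]
force: [-5.7, -0.9, 7.1]
opening: 0.0005
t: 10.5
tool_pos: [0.4696, 0.14, 0.138]
orientation: [3.133, 0.23, 0.0]
force: [-3.6, -1.7, 7.0]
opening: 0.0001
t: 10.7
tool_pos: [0.47, 0.1401, 0.1355]
orientation: [-3.133, -0.23, -0.002]
force: [-3.5, -0.2, 7.2]
opening: 0.0007
```

```bash
python3 -m handwheel '0 0 -0.01 0 0 0; 0 0 -0.01 0 0 0';python3 -m handwheel '0 0 -0.01 0 0 0; 0 0 -0.01 0 0 0'
python3 - <<'E'
from h import *
im,d=snap("scene","pics/s6.png")
cv2.imwrite("pics/s6z.png",cv2.resize(im[80:300,180:430,::-1],None,fx=3,fy=2.7))
s=robot.read_state();print(s['tool_pos'],s['force'])
E
```

```text
t: 10.9
tool_pos: [0.4703, 0.1401, 0.1344]
orientation: [-3.133, -0.23, -0.003]
force: [-9.4, -2.3, 19.5]
opening: 0.0002
t: 11.1
tool_pos: [0.4706, 0.1401, 0.1336]
orientation: [3.133, 0.231, 0.004]
force: [-19.5, -3.9, 37.7]
opening: 0.0004
[0.47057049 0.14012245 0.13364712] [-19.05990946  -4.12433841  36.05006981]
```

View pics/s6z.png

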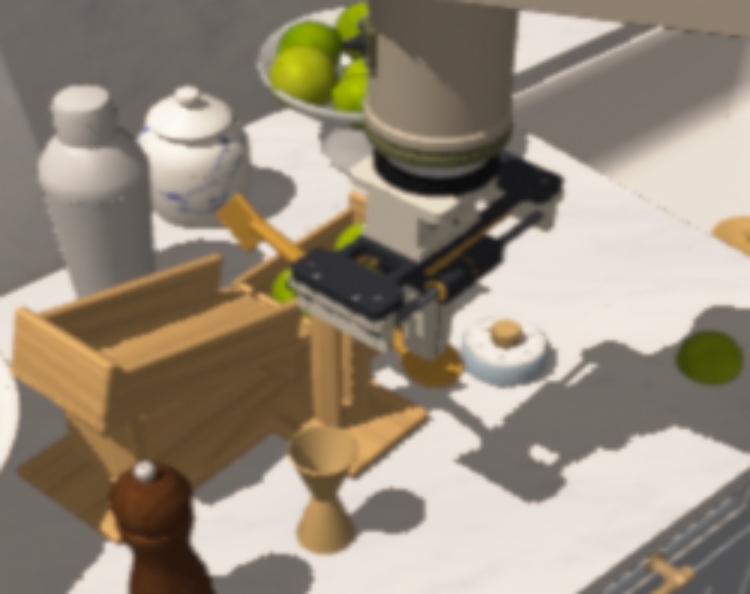

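```bash
python3 -m handwheel '0 0 0.008 0 0 0; 0 0 0.008 0 0 0; 0 0 0.008 0 0 0; 0 0 0.008 0 0 0; 0 0 0.008 0 0 0'; python3 -m handwheel '0 0 0 0 0 0;0 0 0 0 0 0;0 0 0 0 0 0;0 0 0 0 0 0;0 0 0 0 0 0'
python3 - <<'E'
from h import *
im,d=snap("top","pics/t7.png")
cv2.imwrite("pics/t7z.png",cv2.resize(im[90:250,190:420,::-1],None,fx=3.4,fy=3.4))
for c in("top","scene"):
  im,d=robot.read_camera(c)
  print([(np.round(r["at"]),pt(c,d,*r["at"]).round(3),r["conf"]) for r in robot.tip_of(c,"lime_a_center")])
E
```

```text
t: 11.65
tool_pos: [0.4703, 0.1401, 0.1342]
orientation: [3.133, 0.23, 0.003]
force: [-11.4, -3.2, 23.4]
opening: 0.0007
t: 12.15
tool_pos: [0.4703, 0.1401, 0.1342]
orientation: [-3.133, -0.23, -0.003]
force: [-11.8, -3.2, 24.0]
opening: 0.0001
[(array([156., 336.]), array([0.647, 0.04 , 0.075]), 0.64)]
[(array([178., 302.]), array([0.486, 0.181, 0.231]), 0.48)]
```

View pics/t7z.png

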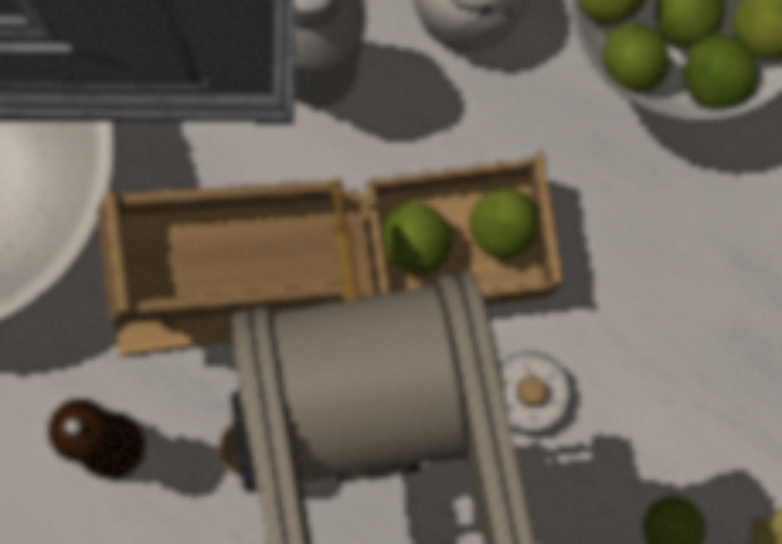

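```bash
python3 -m handwheel '0 0 0.04 0 0 0; 0 0 0.08 0 0 0; 0 0 0.12 0 0 0; 0 0 0.16 0 0 0; 0 0 0.2 0 0 0'; python3 -m handwheel '0 0 0.06 0 0 0;0 0 0.12 0 0 0;0 0 0.2 0 0 0;0 0 0.3 0 0 0;0 0 0.3 0 0 0';  python3 -m handwheel '-0.1 -0.1 0 0 0 0;-0.2 -0.2 0 0 0 0;-0.2 -0.35 0 0 0 0;-0.2 -0.5 0 0 0 0;-0.2 -0.6 0 0 0 0';  python3 -m handwheel '0 0 0 0 0 0;0 0 0 0 0 0;0 0 0 0 0 0;0 0 0 0 0 0;0 0 0 0 0 0'
python3 - <<'E'
from h import *
im,d=snap("top","pics/t8.png")
cv2.imwrite("pics/t8z.png",cv2.resize(im[90:250,190:420,::-1],None,fx=3.4,fy=3.4))
im,d=snap("scene","pics/s8.png")
cv2.imwrite("pics/s8z.png",cv2.resize(im[80:300,180:430,::-1],None,fx=3,fy=2.7))
for c in("top","scene"):
  im,d=robot.read_camera(c)
  for q in("pad_top","tray_end","lime_a_center","jigger","mill","timer","lime_half"):
    print(c,q,[(np.round(r["at"]),pt(c,d,*r["at"]).round(3),r["conf"]) for r in robot.tip_of(c,q)][:2])
print(robot.read_state()["force"])
E
```

```text
t: 12.9
tool_pos: [0.4698, 0.1402, 0.1921]
orientation: [-3.133, -0.231, -0.001]
force: [-0.8, -0.5, -0.1]
opening: 0.0003
t: 13.4
tool_pos: [0.4708, 0.1405, 0.2855]
orientation: [-3.132, -0.231, -0.008]
force: [0.5, -0.3, 1.6]
opening: 0.0002
t: 13.9
tool_pos: [0.4084, -0.0418, 0.2802]
orientation: [3.133, 0.23, -0.002]
force: [1.6, 0.2, -0.7]
opening: 0.0005
t: 14.4
tool_pos: [0.4095, -0.0388, 0.2809]
orientation: [-3.133, -0.234, 0.0]
force: [0.0, 0.2, -0.4]
opening: 0.0008
top pad_top [(array([216., 295.]), array([0.47 , 0.15 , 0.185]), 0.61)]
top tray_end [(array([157., 351.]), array([ 0.644, -0.002,  0.078]), 0.7)]
top lime_a_center [(array([152., 336.]), array([0.658, 0.039, 0.075]), 0.54)]
top jigger [(array([224., 268.]), array([0.457, 0.225, 0.075]), 0.5)]
top mill [(array([219., 224.]), array([0.469, 0.342, 0.087]), 0.91), (array([162., 313.]), array([0.629, 0.103, 0.073]), 0.51)]
top timer [(array([206., 347.]), array([0.511, 0.006, 0.041]), 0.86), (array([217., 297.]), array([0.468, 0.145, 0.183]), 0.6)]
top lime_half []
scene pad_top [(array([191., 323.]), array([0.47 , 0.141, 0.185]), 0.72)]
scene tray_end [(array([165., 316.]), array([0.643, 0.001, 0.068]), 0.95)]
scene lime_a_center [(array([176., 303.]), array([0.637, 0.047, 0.062]), 0.79), (array([192., 264.]), array([0.647, 0.158, 0.069]), 0.39)]
scene jigger [(array([278., 285.]), array([0.457, 0.253, 0.018]), 0.86), (array([166., 315.]), array([0.645, 0.001, 0.063]), 0.54)]
scene mill [(array([306., 239.]), array([0.448, 0.371, 0.043]), 0.91)]
scene timer [(array([213., 347.]), array([0.501, 0.03 , 0.027]), 0.95), (array([180., 286.]), array([0.641, 0.097, 0.075]), 0.29)]
scene lime_half [(array([218., 416.]), array([ 0.392, -0.092,  0.013]), 0.85)]
[-0.62330252  0.54467161  0.39969311]
```

View pics/t8z.png

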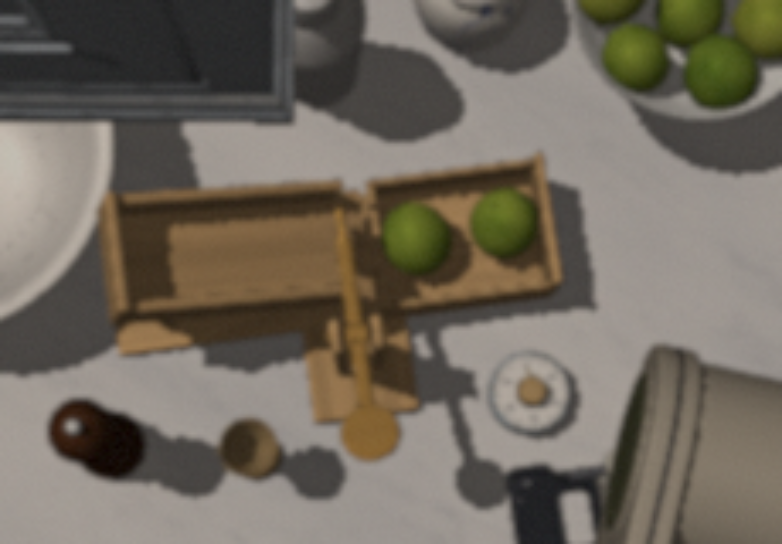

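View pics/s8z.png

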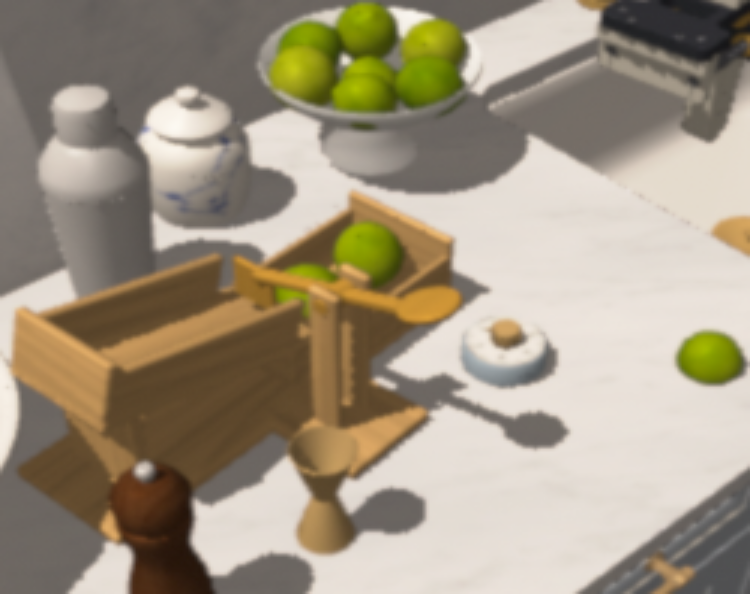

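```bash
python3 -c "
from plant import robot
print(robot.close_job())"
```

```text
the job is handed in; nothing more can be done
None
```

The job is done and handed in at about 15 s on the robot's clock. I pushed the tray home with the shut fingers and pressed the lever pad to its stop. Both limes rolled into the tray, and I then let the lever come back up.

- **Tray:** it stopped firmly, with about 21 N when I pushed on. Its end wall measured at (0.654, -0.005) m, within about 1 mm of the computed home position. I did not re-measure it by depth after the limes rolled in, but it looks unchanged in the last pictures.
- **Pad:** pressing peaked at about 38 N along the vertical on the wrist reading, and I held it at about 24 N for a second. It is back at 185 mm, and the gate is down again in both camera views.
- **Limes:** both lie in the tray, and neither moved in the top pictures taken about 2 s apart.
- **Bystanders:** all four look unmoved. The network readings agree with those at the start within a few millimetres in most cases. The timer's scene-camera point is 8 to 10 mm off, which I put down to detection noise, because the top view has it within about 4 mm. The top camera did not report the half lime at the end because the arm was in the way, but the scene camera did.
- **False detections:** the networks gave a few, such as a pad up the chute. I discarded them against the pictures.
- **Robot:** it stands clear of everything, with wrist force near zero.

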